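Feed one case foot and slide it to the ready spot

TASK

Press the yellow plunger of the blue feeder all the way down once and let it spring back up, so that a single orange computer foot is pushed out of its mouth. Then slide that foot along the bench, without picking it up or turning it over, until it lies wholly on the green disc. Leave the other feet in the feeder, and do not disturb the loose foot on the red disc, the fan or the pen pot; finish with the hand clear.

Things in the scene. Friction and masses are not known exactly. Their poses are not given: they have to be found in the camera images.
- feeder: Fixed feeder. Origin on the bench under the centre of its blue magazine (47 x 47 mm, 42 high, open top; its stack of 3 feet stands on the bench). Its -x axis points out of the mouth: a slot 39 mm wide, 15 high at the foot of the magazine's -x face, 23.5 mm from the origin, with free bench in front. From x = 23.5 to 99.5 mm: grey housing 52 mm wide, 34 high, carrying the plunger
- plunger (a joint): Travel of the yellow plunger, m: 0 up, 0.025 fully down. Spring: about 2.5 N to start, 7.5 N fully down; it returns by itself. A full press pushes the lowest foot out along the feeder's -x until its centre is about 74 mm from the feeder's origin, clear of the mouth; on release the stack drops by one. A second press would feed a second foot
- plunger_top (a point): Centre of the flat top of the yellow plunger cap (disc 32 mm across), 55 mm behind the feeder's origin (feeder +x) and 68 mm above the bench when up, 43 mm when fully down. Moves with the plunger.
- foot1: The lowest foot in the feeder, the one that is fed: an orange plastic puck 36 mm across and 12 mm high, about 20 g, with a small black dot in its top. Origin at the centre of its underside, z up.
- foot2: Second foot in the stack, same as foot1; origin at the centre of its underside. Stays in the feeder.
- foot3: Top foot in the stack, same as foot1; origin at the centre of its underside. Stays in the feeder.
- green_disc: Green disc painted on the bench, 100 mm across, flat, no edge to catch on. Origin at its centre. On one side of the feeder's mouth, left or right.
- red_disc: Red disc painted on the bench, 100 mm across, flat, on the other side. Origin at its centre.
- scrap_foot: A loose orange foot like the others (36 mm across, 12 mm high) lying on the red disc, to be left alone. Origin at the centre of its underside.
- fan: Loose black computer case fan, 80 x 80 x 25 mm, lying flat beyond and to one side of the feeder. Origin at the centre of its underside. To be left alone.
- pen_pot: Loose square pen pot covered in black keycaps, 74 x 74 x 85 mm, with three pens up to 140 mm high, beyond and to the other side of the feeder. Origin at the centre of its underside. To be left alone.

How it is judged:
By the outcome, as a careful person would: the job done as asked, in the order asked, and still so for the second after the job is handed in, with the robot touching nothing.
It also fails if it takes over 61 s, if anything falls off the work surface, if the arm or the gripper's body presses on something with over 40 N, if the wrist force passes 120 N, or if a joint passes its speed limit or range.

ROBOT

A 6-joint arm with a two-finger parallel gripper is mounted at the origin on the work surface. World frame = base frame: x ahead of the robot, y to its left, z up, the work surface at z = 0. Lengths are in m, angles in degrees, forces in N, time in s.
With the tool pointing down it reaches from about 0.375 to 0.9 m from the base axis. Payload 3.1 kg.
Tool frame: the origin (TCP) lies on the centre line of the jaws, within the pads' length; the fingertips stand 25 mm ahead of it and the grasp point (between the pads) lies 6 mm ahead of it; z points along the fingers, y is the line along which they close (so a half turn about z gives the same grasp; the last joint's range is limited). The gripper opens to 87 mm and grips with 3 to 60 N. Pads are 19 mm wide; open, the fingers measure 117 mm over their backs; the gripper's body (75 mm by 190 mm) begins 51 mm behind the grasp point.
Start: joints at [54.517, 30.224, 82.088, -0, 67.689, -10.227], TCP at [0.267, 0.565, 0.248] pointing down, gripper open.
Joint ranges: [-176.69, 176.69], [-43.24, 126.21], [12.49, 139.97], [-82, 262], [0, 151.66], [-163.58, 163.58]. Speed limits (degrees/s): [159.86, 159.86, 180, 180, 180, 180].

INTERFACE

Orientations are given as a 3x3 rotation matrix whose columns are the frame's x, y, z axes.
In Python, from rig import read_state, capture, camera_params, hand_in gives the robot as it stands.
- The arm moves only by the tool apply_moves, never from a script. Its argument "rows" is a list of rows, each an object of numbers: "x", "y", "z": the shift along the tool's x, y, z in mm; "rx", "ry", "rz": the turn, a rotation vector about the tool's x, y, z in units of 6 degrees (1.0 is 6 degrees); "claw": the closure in counts, from 0 (fully open) to 255 (shut). A call has 1 to 10 rows; each row is the pose to reach, as a shift and turn from the pose commanded when the call began, along the tool's axes at that moment; what a row does not reach only later rows make up. A row lasts 1/8 s, in which the tool goes at most 62.5 mm and 10.7 degrees, less where a joint would pass 70% of its speed; a pose out of reach is approached as far as the arm can. A call with a gripper value outside its range is refused whole. The fingers move at their own pace and stop on an object; the grip force is fixed at half the most. Time passes only in rows, so rows that repeat a pose let the fingers close. It gives the time, the measured TCP pose, the force, the opening and the grip force at its end, in the units of the state.
- read_state(): the state, without advancing time (a new reading comes with each control period).
- capture(name): name is "side" or "top" or "wrist"; returns (picture, depth): 420x560x3 uint8, red, green, blue; 420x560 float32, m along the optical axis (not along the pixel's ray), 0 where there is no reading.
- camera_params(name): a dict with "fx", "fy", "cx", "cy" (pixels), "xyz" and "orientation" of the camera in the world. Camera axes: x right, y up, looking along -z (the intrinsics and any distortion apply to the point x, -y, -z); pixel columns grow to the right and rows downward; lengths in m; the calibration is good to about 2 mm. A picture is of the moment at which its call begins: read the wrist's pose just before it. camera_params takes no time and is no camera call; for the wrist camera it gives the pose at the moment of the call.
- hand_in(): hands the job in; it is judged then, once.
The state is a dict: "time_s": time; "joint_positions": joint angles; "qvel": joint speeds; "tau": joint torques, N m; "position": TCP position; "tcp_rot": TCP orientation; "force": force on the tool from outside, world axes, zero at the start; "moment": the same for the moment, N m; "opening": opening from 0.0 (shut) to 1.0 (fully open); "grasp_force": force on a finger pad.
Only numpy, scipy, OpenCV 4.12 (cv2) and the standard library are available. Lean on these libraries where they do the work, as an engineer would, in place of code of your own. Each camera call takes 0.05 s, during which the arm holds its last target. There are 200 camera calls.

## Working session

There is one attempt and no reset: what is moved stays moved. The work goes in short steps, Python scripts to look and compute and a tool call to move; the robot and the scene stay as the last step left them, time stands still between calls to the robot, and variables do not carry over. Pictures are saved under pics/ and viewed, at most 10 in all, crops included, and the job is handed in when it is done.

Besides the shell and the picture viewer there is one more tool, called after ">>>" as a command line: name --argument value ..., lists and objects as JSON in quotes. apply_moves: Moves the arm, as the interface text tells. Its arguments: {"type":"object","properties":{"rows":{"type":"array"}},"required":["rows"]}

```bash
mkdir -p pics; cat > h.py <<'E'
import numpy as np, cv2
from rig import *
def snap(n,f):
    p=camera_params(n); im,d=capture(n); cv2.imwrite('pics/'+f+'.png',im[:,:,::-1]); np.savez(f+'.npz',d=d,im=im,**{k:np.array(p[k]) for k in('fx','fy','cx','cy','xyz','orientation')}); return p
def pt(f,u,v,z=None):
    s=np.load(f+'.npz'); r=s['orientation']@np.array([(u-s['cx'])/s['fx'],-(v-s['cy'])/s['fy'],-1.])
    t=s['d'][int(v),int(u)] if z is None else (z-s['xyz'][2])/r[2]
    return (s['xyz']+t*r).round(4)
E
python3 - <<'E'
from h import *
snap('top','top0'); p=snap('side','side0'); print(p); print(camera_params('top')); print(read_state())
E
```

```text
{'fx': 380.83799926200294, 'fy': 380.83799926200294, 'cx': 278.93016156457026, 'cy': 212.29304603637993, 'xyz': array([0.09034529, 0.47314709, 0.46012076]), 'orientation': array([[-0.69473676,  0.33325645, -0.63740174],
       [-0.71904202, -0.34381239,  0.60396325],
       [-0.01787197,  0.87791411,  0.47848449]])}
{'fx': 411.78490525098067, 'fy': 411.78490525098067, 'cx': 274.6177034503326, 'cy': 207.96972681026386, 'xyz': array([ 0.47668389, -0.01040114,  0.8193489 ]), 'orientation': array([[-5.66711916e-04,  9.92790937e-01, -1.19857560e-01],
       [-9.99648546e-01, -3.73913634e-03, -2.62450524e-02],
       [-2.65040139e-02,  1.19800562e-01,  9.92444136e-01]])}
{'time_s': 0.1, 'joint_positions': array([ 5.45162348e+01,  3.02740024e+01,  8.21478482e+01, -6.53158921e-04,
        6.76888974e+01, -1.02278818e+01]), 'qvel': array([ 0.07364765, -0.08119033, -0.2411393 , -0.0357793 , -0.02101149,
        0.10498026]), 'tau': array([-3.16864616e-04, -4.40983057e+01, -1.77151537e+01,  6.34827325e-02,
        5.34437061e-02, -4.51176606e-05]), 'position': array([0.26629263, 0.56477087, 0.24667219]), 'tcp_rot': array([[-9.04413004e-01,  4.26656628e-01, -1.11341623e-03],
       [ 4.26657951e-01,  9.04411685e-01, -1.58005648e-03],
       [ 3.32845079e-04, -1.90407151e-03, -9.99998132e-01]]), 'force': array([-0.78603352, -0.63312619,  0.46511846]), 'moment': array([ 0.05604612, -0.03004878,  0.01430589]), 'grasp_force': 0.0, 'opening': 1.0026437156062278}
```

View pics/top0.png

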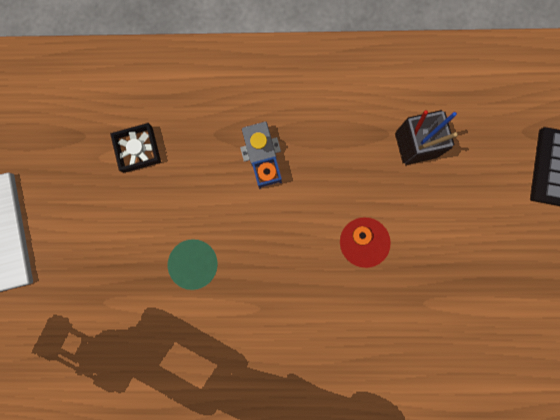

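View pics/side0.png

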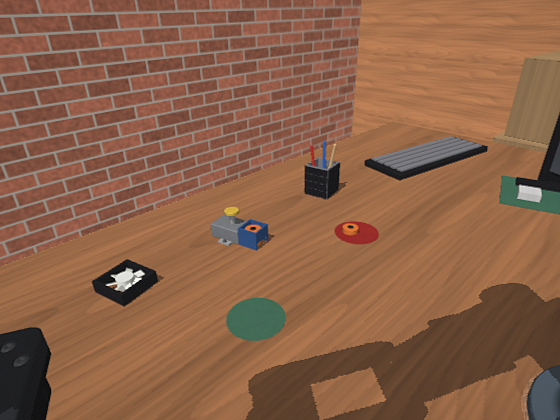

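The top view shows the plunger at (258,141), the stack's top foot at (267,171), the green disc at (193,264), the red disc at (365,242) and the fan at (134,147). The side view agrees.

```bash
python3 - <<'E'
from h import *
im=np.load('top0.npz')['im'];hsv=cv2.cvtColor(im,cv2.COLOR_RGB2HSV)
def cen(lo,hi,box):
    x0,y0,x1,y1=box;m=cv2.inRange(hsv[y0:y1,x0:x1],lo,hi);
    ys,xs=np.nonzero(m);return (xs.min()+xs.max())/2+x0,(ys.min()+ys.max())/2+y0,xs.mean()+x0,ys.mean()+y0,len(xs)
P={}
for n,lo,hi,b,z in [('plunger',(22,150,120),(32,255,255),(240,125,280,155),.068),('stack',(5,200,180),(18,255,255),(250,155,285,185),.036),('green',(60,60,40),(95,255,255),(160,230,225,300),0),('scrap',(8,200,180),(18,255,255),(345,220,380,250),.012)]:
    c=cen(lo,hi,b);P[n]=pt('top0',c[2],c[3],z);print(n,np.round(c,1),P[n],pt('top0',c[2]+6,c[3]))
d=P['plunger'][:2]-P['stack'][:2];print('sep',np.linalg.norm(d));u=d/np.linalg.norm(d)
print('u',u,'out',P['stack'][:2]-.074*u,np.degrees(np.arctan2(u[1],u[0])))
print('red',pt('top0',365,242,0),'fan',pt('top0',134,147,.025))
R=read_state()['tcp_rot'];print(R.T@(np.r_[P['plunger'][:2],.2]-read_state()['position'])*1000)
E
```

```text
plunger [258.  140.5 258.1 140.3 211. ] [0.6956 0.0404 0.068 ] [0.6959 0.0292 0.0666]
stack [266.5 171.  266.3 171.1 200. ] [0.6434 0.0265 0.036 ] [0.6434 0.0148 0.0354]
green [ 192.   264.   192.1  264.1 1907. ] [0.4642 0.1751 0.    ] [0.4642 0.163  0.0005]
scrap [362.  235.  362.  235.1 210. ] [ 0.5204 -0.1593  0.012 ] [ 0.5203 -0.171   0.0116]
sep 0.05401897814657366
u [0.96632705 0.25731697] out [0.5718918  0.00745854] 14.91092023904779
red [ 0.5073 -0.1671  0.    ] fan [0.6964 0.2915 0.025 ]
[-612.01369793 -290.99143745   47.02263736]
```

>>> apply_moves --rows '[{"x":-60,"y":-28,"z":5,"rz":1,"claw":255},{"x":-120,"y":-57,"z":10,"rz":2,"claw":255},{"x":-180,"y":-86,"z":15,"rz":3,"claw":255},{"x":-240,"y":-114,"z":20,"rz":4,"claw":255},{"x":-300,"y":-143,"z":25,"rz":5,"claw":255},{"x":-360,"y":-171,"z":30,"rz":5.33,"claw":255},{"x":-420,"y":-200,"z":35,"rz":5.33,"claw":255},{"x":-480,"y":-228,"z":40,"rz":5.33,"claw":255},{"x":-540,"y":-257,"z":45,"rz":5.33,"claw":255},{"x":-600,"y":-285,"z":47,"rz":5.33,"claw":255}]'

```text
validation failed for argument at $.ro...
```

>>> apply_moves --rows '[{"x":0,"claw":255},{"x":0,"claw":255}]'

```text
validation failed for argument at $.ro...
```

```bash
python3 - <<'E'
from h import *
snap('wrist','w0');s=read_state();R=s['tcp_rot'];p=s['position'];print(p,R,s['opening'])
im=np.load('w0.npz')['im'];hsv=cv2.cvtColor(im,cv2.COLOR_RGB2HSV)
m=cv2.inRange(hsv,(22,150,110),(32,255,255));n,l,st,c=cv2.connectedComponentsWithStats(m);i=1+st[1:,4].argmax();q=pt('w0',*c[i],.068);print(st[i],c[i],q,pt('w0',*c[i]),R.T@(q-p)*1000)
E
```

```text
[0.26632265 0.56483039 0.24680213] [[-9.04425143e-01  4.26631267e-01 -9.60388138e-04]
 [ 4.26632258e-01  9.04424120e-01 -1.38863733e-03]
 [ 2.76162094e-04 -1.66565107e-03 -9.99998575e-01]] 1.0034895536761772Traceback (most recent call last):
  File "<stdin>", line 4, in <module>
ValueError: attempt to get argmax of an empty sequence
```

View pics/w0.png

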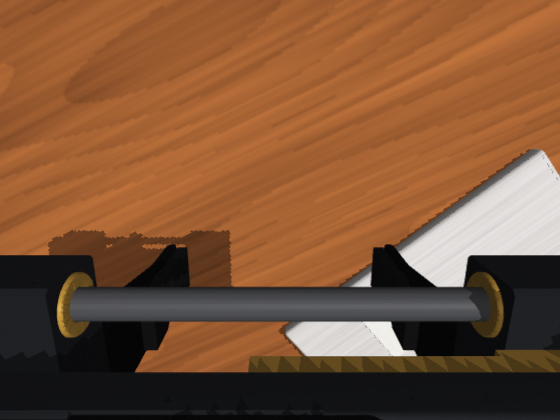

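The call was refused and the arm hasn't moved; the wrist view only shows bare bench and a white board at the right. Rows probably need all seven keys.

>>> apply_moves --rows '[{"x":-60,"y":-28,"z":5,"rx":0,"ry":0,"rz":1,"claw":255},{"x":-120,"y":-57,"z":10,"rx":0,"ry":0,"rz":2,"claw":255},{"x":-180,"y":-86,"z":15,"rx":0,"ry":0,"rz":3,"claw":255},{"x":-240,"y":-114,"z":20,"rx":0,"ry":0,"rz":4,"claw":255},{"x":-300,"y":-143,"z":25,"rx":0,"ry":0,"rz":5,"claw":255},{"x":-360,"y":-171,"z":30,"rx":0,"ry":0,"rz":5.33,"claw":255},{"x":-420,"y":-200,"z":35,"rx":0,"ry":0,"rz":5.33,"claw":255},{"x":-480,"y":-228,"z":40,"rx":0,"ry":0,"rz":5.33,"claw":255},{"x":-540,"y":-257,"z":45,"rx":0,"ry":0,"rz":5.33,"claw":255},{"x":-600,"y":-285,"z":47,"rx":0,"ry":0,"rz":5.33,"claw":255}]'

```text
time_s: 1.4
position: [0.6624, 0.0813, 0.2018]
tcp_rot: [[-0.541, 0.841, -0.001], [0.841, 0.541, 0.0], [0.001, -0.001, -1.0]]
force: [1.5, 1.1, -0.5]
opening: 0.018
grasp_force: 0.0
```

>>> apply_moves --rows '[{"x":0,"y":0,"z":0,"rx":0,"ry":0,"rz":0,"claw":255},{"x":0,"y":0,"z":0,"rx":0,"ry":0,"rz":0,"claw":255}]'

```text
time_s: 1.65
position: [0.6608, 0.0831, 0.2017]
tcp_rot: [[-0.54, 0.841, -0.002], [0.841, 0.54, 0.001], [0.002, -0.002, -1.0]]
force: [-0.2, -0.2, 0.3]
opening: 0.001
grasp_force: 0.0
```

```bash
python3 - <<'E'
from h import *
snap('wrist','w1');s=read_state();R=s['tcp_rot'];p=s['position'];print(p,R,s['opening'])
im=np.load('w1.npz')['im'];hsv=cv2.cvtColor(im,cv2.COLOR_RGB2HSV)
m=cv2.inRange(hsv,(22,150,110),(32,255,255));n,l,st,c=cv2.connectedComponentsWithStats(m)
for i in range(1,n):
  if st[i,4]>150: q=pt('w1',*c[i],.068);print(st[i],c[i],q,pt('w1',*c[i]),R.T@(q-p)*1000)
E
```

```text
[0.66046251 0.0839033  0.20195661] [[-5.41624317e-01  8.40618187e-01 -2.04029134e-03]
 [ 8.40619188e-01  5.41626318e-01  5.58918977e-04]
 [ 1.57491294e-03 -1.41238394e-03 -9.99997762e-01]] 0.007833562054251295
```

View pics/w1.png

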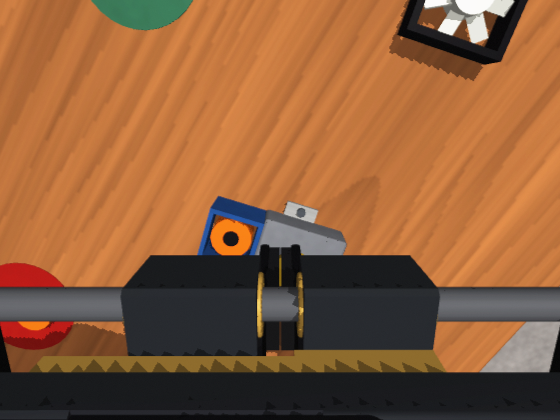

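The wrist view shows the feeder, with the stack's top foot at (231,238) and the plunger hidden behind the fingers. The arm stopped about 41 mm short. I'll cross-check the stack position and work out the shift.

```bash
python3 - <<'E'
from h import *
q=pt('w1',231,238.5,.036);print(q,pt('w1',247,238))
for uv in[(219,199),(265,213)]:print(pt('w1',*uv,.042))
s=read_state();R=s['tcp_rot'];p=s['position']
print(R.T@(np.array([.696,.0405,.115])-p)*1000)
E
```

```text
[0.6457 0.0264 0.036 ] [0.657  0.0349 0.0375]
[0.6191 0.0533 0.042 ]
[0.6575 0.0637 0.042 ]
[-55.87056194   6.48790574  86.8596452 ]
```

>>> apply_moves --rows '[{"x":-30,"y":4,"z":25,"rx":0,"ry":0,"rz":0,"claw":255},{"x":-56,"y":7,"z":60,"rx":0,"ry":0,"rz":0,"claw":255},{"x":-56,"y":7,"z":87,"rx":0,"ry":0,"rz":0,"claw":255},{"x":-56,"y":7,"z":87,"rx":0,"ry":0,"rz":0,"claw":255},{"x":-56,"y":7,"z":87,"rx":0,"ry":0,"rz":0,"claw":255}]'

```text
time_s: 2.33
position: [0.6979, 0.0412, 0.1167]
tcp_rot: [[-0.543, 0.84, 0.001], [0.84, 0.543, 0.0], [-0.001, 0.001, -1.0]]
force: [1.1, -0.5, 0.7]
opening: 0.001
grasp_force: 0.0
```

```bash
python3 - <<'E'
from h import *
snap('side','s1')
im=np.load('s1.npz')['im'];cv2.imwrite('pics/s1c.png',cv2.resize(im[130:290,150:350,::-1],None,fx=4,fy=3.75))
E
```

```text
(no output)
```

View pics/s1c.png

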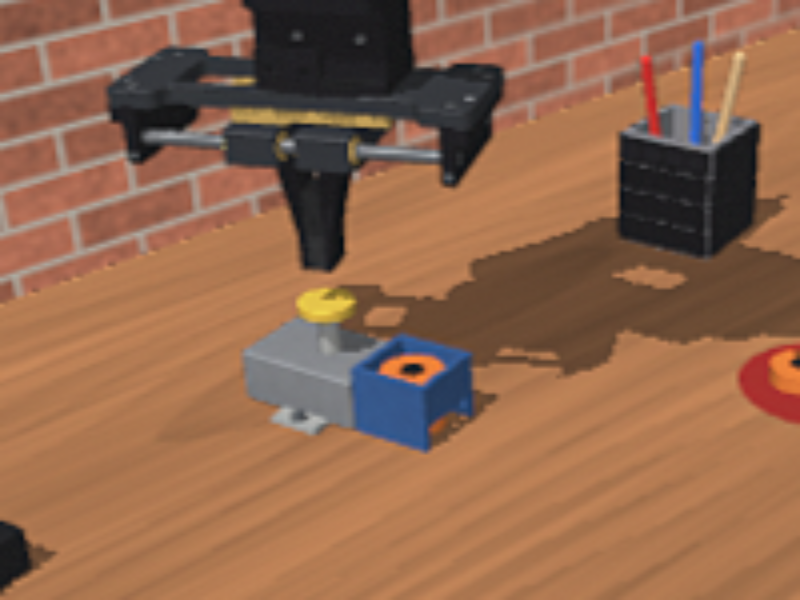

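The closed fingertips (320,265) stand just above the yellow cap (325,305), centred. Now the press.

>>> apply_moves --rows '[{"x":0,"y":0,"z":12,"rx":0,"ry":0,"rz":0,"claw":255},{"x":0,"y":0,"z":22,"rx":0,"ry":0,"rz":0,"claw":255},{"x":0,"y":0,"z":29,"rx":0,"ry":0,"rz":0,"claw":255},{"x":0,"y":0,"z":35,"rx":0,"ry":0,"rz":0,"claw":255},{"x":0,"y":0,"z":41,"rx":0,"ry":0,"rz":0,"claw":255},{"x":0,"y":0,"z":46,"rx":0,"ry":0,"rz":0,"claw":255},{"x":0,"y":0,"z":48,"rx":0,"ry":0,"rz":0,"claw":255},{"x":0,"y":0,"z":48,"rx":0,"ry":0,"rz":0,"claw":255},{"x":0,"y":0,"z":48,"rx":0,"ry":0,"rz":0,"claw":255}]'

```text
time_s: 3.5
position: [0.6979, 0.04, 0.0685]
tcp_rot: [[-0.541, 0.841, 0.0], [0.841, 0.541, 0.0], [0.0, 0.0, -1.0]]
force: [-2.0, 0.8, 7.2]
opening: 0.003
grasp_force: 3.6
```

>>> apply_moves --rows '[{"x":0,"y":0,"z":1,"rx":0,"ry":0,"rz":0,"claw":255},{"x":0,"y":0,"z":1.5,"rx":0,"ry":0,"rz":0,"claw":255},{"x":0,"y":0,"z":1.5,"rx":0,"ry":0,"rz":0,"claw":255}]'

```text
time_s: 3.88
position: [0.698, 0.0399, 0.0684]
tcp_rot: [[-0.541, 0.841, 0.0], [0.841, 0.541, 0.0], [-0.0, 0.001, -1.0]]
force: [-2.7, 0.6, 13.8]
opening: 0.009
grasp_force: 6.5
```

Bottomed out: the force rises to 13.8 N with no further travel. Releasing and moving to the side behind the foot.

>>> apply_moves --rows '[{"x":0,"y":0,"z":-10,"rx":0,"ry":0,"rz":0,"claw":255},{"x":0,"y":0,"z":-25,"rx":0,"ry":0,"rz":0,"claw":255},{"x":0,"y":0,"z":-60,"rx":0,"ry":0,"rz":0,"claw":255},{"x":-20,"y":-30,"z":-90,"rx":0,"ry":0,"rz":0,"claw":180},{"x":-30,"y":-80,"z":-100,"rx":0,"ry":0,"rz":0,"claw":180},{"x":-30,"y":-120,"z":-100,"rx":0,"ry":0,"rz":0,"claw":180},{"x":-30,"y":-120,"z":-100,"rx":0,"ry":0,"rz":0,"claw":180},{"x":-30,"y":-120,"z":-100,"rx":0,"ry":0,"rz":0,"claw":180}]'

```text
time_s: 4.88
position: [0.6138, -0.0506, 0.1662]
tcp_rot: [[-0.541, 0.841, 0.001], [0.841, 0.541, -0.0], [-0.001, 0.001, -1.0]]
force: [0.4, -0.6, -0.0]
opening: 0.287
grasp_force: 0.0
```

```bash
python3 - <<'E'
from h import *
snap('wrist','w2');snap('top','t2');s=read_state();print(s['position'],s['tcp_rot'],s['opening'])
a=np.load('w2.npz')['im'];b=np.load('t2.npz')['im'][100:310,150:410]
cv2.imwrite('pics/c2.png',np.vstack([cv2.resize(a,(400,300)),cv2.resize(b,(400,300),interpolation=2)])[:,:,::-1])
for f,box in(('w2',None),('t2',(150,100,420,310))):
  hsv=cv2.cvtColor(np.load(f+'.npz')['im'],cv2.COLOR_RGB2HSV);m=cv2.inRange(hsv,(6,200,150),(17,255,255));n,l,st,c=cv2.connectedComponentsWithStats(m)
  for i in range(1,n):
    if st[i,4]>60:print(f,st[i],c[i].round(1),pt(f,*c[i],.012),pt(f,c[i][0]+st[i,2]*.33,c[i][1]))
E
```

```text
[ 0.6142105  -0.05000769  0.16595934] [[-5.41808577e-01  8.40501257e-01  1.04997240e-03]
 [ 8.40501645e-01  5.41808979e-01 -1.21128036e-04]
 [-6.70692743e-04  8.16875325e-04 -9.99999441e-01]] 0.29229496111993974
w2 [ 255   83   47   49 1521] [278.1 107.5] [0.5742 0.0076 0.012 ] [0.5841 0.014  0.0126]
w2 [ 350  115   47   49 1502] [373.2 138.8] [0.649  0.0279 0.012 ] [0.6556 0.0335 0.0239]
w2 [  97  222   47   33 1040] [119.9 238.5] [ 0.5201 -0.1531  0.012 ] [ 0.5312 -0.1455  0.013 ]
```

View pics/c2.png

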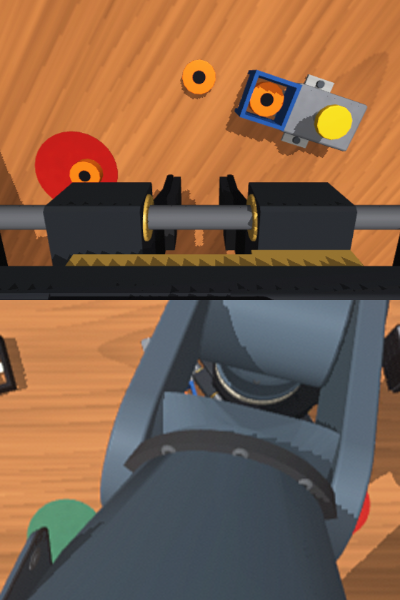

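One foot (200,77 in the wrist half) lies clear of the mouth at about (0.573, 0.0075), the stack has dropped by one and the plunger is up. The fingers, 25 mm apart, will serve as a V-pusher along tool x, which points at the green disc.

>>> apply_moves --rows '[{"x":25,"y":-3.5,"z":40,"rx":0,"ry":0,"rz":0,"claw":180},{"x":25,"y":-3.5,"z":80,"rx":0,"ry":0,"rz":0,"claw":180},{"x":25,"y":-3.5,"z":115,"rx":0,"ry":0,"rz":0,"claw":180},{"x":25,"y":-3.5,"z":130,"rx":0,"ry":0,"rz":0,"claw":180},{"x":25,"y":-3.5,"z":136,"rx":0,"ry":0,"rz":0,"claw":180},{"x":25,"y":-3.5,"z":136,"rx":0,"ry":0,"rz":0,"claw":180},{"x":25,"y":-3.5,"z":136,"rx":0,"ry":0,"rz":0,"claw":180}]'

```text
time_s: 5.85
position: [0.5977, -0.0315, 0.0312]
tcp_rot: [[-0.541, 0.841, 0.002], [0.841, 0.541, -0.001], [-0.002, 0.002, -1.0]]
force: [0.2, 0.1, 0.4]
opening: 0.296
grasp_force: 0.0
```

>>> apply_moves --rows '[{"x":6,"y":0,"z":2,"rx":0,"ry":0,"rz":0,"claw":180},{"x":12,"y":0,"z":2,"rx":0,"ry":0,"rz":0,"claw":180},{"x":18,"y":0,"z":2,"rx":0,"ry":0,"rz":0,"claw":180},{"x":24,"y":0,"z":2,"rx":0,"ry":0,"rz":0,"claw":180},{"x":32,"y":0,"z":2,"rx":0,"ry":0,"rz":0,"claw":180},{"x":42,"y":0,"z":2,"rx":0,"ry":0,"rz":0,"claw":180},{"x":52,"y":0,"z":2,"rx":0,"ry":0,"rz":0,"claw":180},{"x":62,"y":0,"z":2,"rx":0,"ry":0,"rz":0,"claw":180},{"x":70,"y":0,"z":2,"rx":0,"ry":0,"rz":0,"claw":180},{"x":72,"y":0,"z":2,"rx":0,"ry":0,"rz":0,"claw":180}]'

```text
time_s: 7.1
position: [0.5572, 0.0299, 0.0279]
tcp_rot: [[-0.542, 0.841, -0.001], [0.841, 0.542, 0.0], [0.0, -0.0, -1.0]]
force: [0.8, -0.2, 0.1]
opening: 0.293
grasp_force: 0.1
```

```bash
cat > g.py <<'E'
from h import *
import sys
f=sys.argv[1];snap('wrist',f+'w');snap('side',f+'s');s=read_state();R=s['tcp_rot'];p=s['position'];print(p,s['opening'])
a=np.load(f+'w.npz')['im'];b=np.load(f+'s.npz')['im']
cv2.imwrite('pics/'+f+'.png',np.vstack([cv2.resize(a,(400,300)),cv2.resize(b,(400,300))])[:,:,::-1])
for k in 'ws':
  hsv=cv2.cvtColor(np.load(f+k+'.npz')['im'],cv2.COLOR_RGB2HSV);m=cv2.inRange(hsv,(6,200,150),(17,255,255));n,l,st,c=cv2.connectedComponentsWithStats(m)
  for i in range(1,n):
    if st[i,4]>60:q=pt(f+k,*c[i],.012);print(k,st[i],c[i].round(1),q,R.T@(q-p)*1000)
print('green',R.T@(np.array([.4642,.1751,0])-p)*1000)
E
python3 g.py m1
```

```text
[0.55765263 0.02948092 0.02793556] 0.29178551044017825
w [ 239  183   82   83 4456] [279.8 224. ] [0.544  0.0493 0.012 ] [24.05459848 -0.74580747 15.93587503]
green [173.02632708   0.28401249  27.93768944]
```

View pics/m1.png

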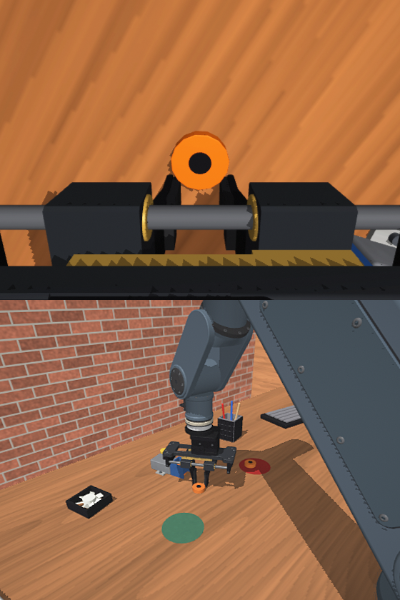

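The foot sits flat in the V at (200,162) in the wrist half, 24 mm ahead of the TCP, and the green disc is dead ahead. It has 149 mm left to go.

>>> apply_moves --rows '[{"x":6,"y":0,"z":0,"rx":0,"ry":0,"rz":0,"claw":180},{"x":16,"y":0,"z":0,"rx":0,"ry":0,"rz":0,"claw":180},{"x":28,"y":0,"z":0,"rx":0,"ry":0,"rz":0,"claw":180},{"x":40,"y":0,"z":0,"rx":0,"ry":0,"rz":0,"claw":180},{"x":52,"y":0,"z":0,"rx":0,"ry":0,"rz":0,"claw":180},{"x":64,"y":0,"z":0,"rx":0,"ry":0,"rz":0,"claw":180},{"x":76,"y":0,"z":0,"rx":0,"ry":0,"rz":0,"claw":180},{"x":88,"y":0,"z":0,"rx":0,"ry":0,"rz":0,"claw":180},{"x":100,"y":0,"z":0,"rx":0,"ry":0,"rz":0,"claw":180},{"x":110,"y":0,"z":0,"rx":0,"ry":0,"rz":0,"claw":180}]'

```text
time_s: 8.45
position: [0.4977, 0.1224, 0.0279]
tcp_rot: [[-0.541, 0.841, -0.0], [0.841, 0.541, -0.0], [0.0, -0.0, -1.0]]
force: [0.7, -0.5, -0.2]
opening: 0.293
grasp_force: 0.1
```

>>> apply_moves --rows '[{"x":10,"y":0,"z":0,"rx":0,"ry":0,"rz":0,"claw":180},{"x":20,"y":0,"z":0,"rx":0,"ry":0,"rz":0,"claw":180},{"x":28,"y":0,"z":0,"rx":0,"ry":0,"rz":0,"claw":180},{"x":34,"y":0,"z":0,"rx":0,"ry":0,"rz":0,"claw":180},{"x":38,"y":0,"z":0,"rx":0,"ry":0,"rz":0,"claw":180},{"x":39,"y":0,"z":0,"rx":0,"ry":0,"rz":0,"claw":180},{"x":39,"y":0,"z":0,"rx":0,"ry":0,"rz":0,"claw":180}]'

```text
time_s: 9.32
position: [0.4772, 0.1545, 0.028]
tcp_rot: [[-0.541, 0.841, 0.0], [0.841, 0.541, -0.0], [-0.0, 0.0, -1.0]]
force: [0.5, 0.5, -0.1]
opening: 0.291
grasp_force: 0.0
```

>>> apply_moves --rows '[{"x":-10,"y":0,"z":0,"rx":0,"ry":0,"rz":0,"claw":180},{"x":-30,"y":0,"z":0,"rx":0,"ry":0,"rz":0,"claw":180},{"x":-40,"y":0,"z":-30,"rx":0,"ry":0,"rz":0,"claw":180},{"x":-40,"y":0,"z":-80,"rx":0,"ry":0,"rz":0,"claw":180},{"x":-40,"y":0,"z":-130,"rx":0,"ry":0,"rz":0,"claw":180},{"x":-40,"y":0,"z":-150,"rx":0,"ry":0,"rz":0,"claw":180},{"x":-40,"y":0,"z":-150,"rx":0,"ry":0,"rz":0,"claw":180}]'

```text
time_s: 10.2
position: [0.5007, 0.1198, 0.1797]
tcp_rot: [[-0.54, 0.842, 0.005], [0.842, 0.54, -0.0], [-0.003, 0.004, -1.0]]
force: [1.0, -0.0, -0.4]
opening: 0.294
grasp_force: 0.0
```

```bash
python3 g.py m2
```

```text
[0.49872381 0.12006828 0.17742538] 0.29545798098244525
w [ 256   92   44   46 1336] [277.3 114.8] [0.4644 0.1727 0.012 ] [ 62.79094561  -0.35027709 165.44169497]
green [ 64.91547687   0.78508482 177.44158331]
```

View pics/m2.png

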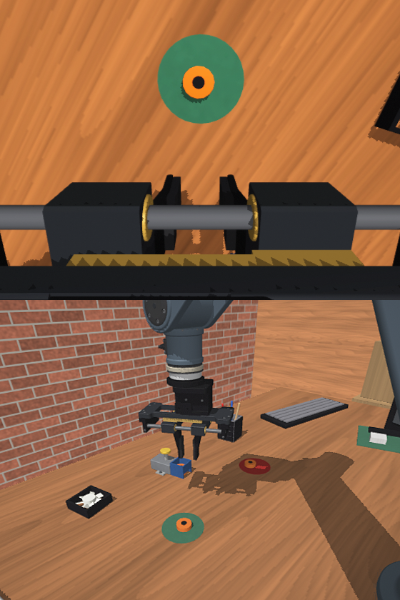

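The foot (198,82) lies flat in the middle of the green disc (200,79). The plunger is up, the other things look undisturbed and the hand is clear.

```bash
python3 -c "from rig import *;print(hand_in())"
```

```text
the job is handed in; nothing more can be done
None
```

I pressed the plunger all the way down once and it sprang back, feeding one foot. I slid that foot along the bench until it lay wholly on the green disc, about 2 mm from the centre, then handed the job in at about 10 s with the hand clear.

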